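# Square an engraving plate into the corner of a layout jig

## Task

On this coppersmith's bench, push the copper-faced plate along the bench into the corner of the steel layout jig, so that its long side lies flush against the long fence and its end flush against the end stop, and push the jig's sliding jaw along the fence until it rests against the plate's other end. Only push with the fingers: the plate must stay flat on the bench and never be lifted. Leave the other wares and tools where they stand, and finish clear of everything.

Things in the scene. Friction and masses are not known exactly. Their poses are not given: they have to be found in the camera images.
- plate: the work: rectangular dark-wood block faced with copper, 85 (x) x 120 (y) x 30 mm high, 0.4 kg (+-35%), loose on the bench. Origin: centre of its underside (sides at x = +-42.5, ends at y = +-60 mm). Starts nearer the robot than the jig, turned up to 0.35 rad from it; goes home with its own +x side on the fence and +y end at the stop, its origin then at (-42.5, +110, 0) mm in the jig's frame
- jig: fixed L-shaped jig of bare steel bar, 30 mm high; place and yaw (to 0.18 rad) vary. Origin: on the bench, on the fence's front face. That face is the plane x = 0 and looks to -x, to the robot; the bar lies from x = 0 to +20, y = -225 to +200 mm. The end stop is a bar across the +y end: its face is the plane y = +170 mm, looking to -y; it stands out to x = -65 mm
- jaw_face (a point): centre of the jaw's working face, looking to the jig's +y, 20 mm up, at jig x = -30 mm. The jaw: aluminium block 95 (x) x 90 (y) mm, 44 mm high, straddling the fence (jig x = -60 to +35 mm). It slides only along the jig's y, needs about 2 N, stays where left, starts with this face at jig y = -90 to -50 mm and can go well past +50 mm (the home plate's end), so only the plate stops it
- jaw_tail (a point): centre of the jaw's rear face, which looks to the jig's -y: 90 mm behind jaw_face along the jig's y, same height. Pushing here towards the jig's +y slides the jaw towards the end stop
- vase: bystander: small copper vase, 60 mm wide, 90 mm high; origin: centre of its underside; z up. It stands left or right of the work, in one of two places that it shares with the candlestick
- candlestick: bystander: short brass candlestick, foot 60 mm wide, 75 mm high; origin: centre of its underside
- bowl: bystander: open copper bowl, 90 mm wide, 45 mm high, beyond the fence; origin: centre of its underside
- jug: bystander: brass jug with one handle, 80 mm wide (to 60 mm from its axis at the handle, its +y side), 115 mm high, beyond the fence; origin: centre of its underside
- hammer: bystander: hammer lying on the bench near the robot on its right (-y), along its own x; origin: on the bench under its middle
- jar: bystander: closed amber glass jar, 60 mm wide, 70 mm high, near the robot on its left (+y); origin: centre of its underside
There are look-alikes about, which are no part of the job. Leave any red or yellow look-alike of the plate alone.

How it is judged:
At the end, for the whole second after the job is handed in: The plate lies flat and still on the bench, its origin within 3.5 mm of home both from the fence and from the end stop, square to the jig within 0.04 rad, and the jaw's face is within 3.5 mm of the plate's free end (x of plate in the frame of jig between -0.046 and -0.039 m and y of plate in the frame of jig between 0.1065 and 0.1135 m and angle between the x axis of plate and the x axis of jig, either way round below 0.04 rad and y of jaw_face in the frame of plate between -0.0635 and -0.055 m and height (world z) of plate below 0.004 m and angle between plate's own z axis and vertical below 0.05 rad and linear speed of plate below 0.01 m/s); the robot touches nothing.
It fails at once if the plate is lifted or tipped: more than 8 mm off the bench or tilted more than 0.12 rad (height (world z) of plate above 0.008 m or angle between plate's own z axis and vertical above 0.12 rad).
It fails at once if a bystander is moved by more than 25 mm (distance of any of vase, candlestick, bowl, jug, hammer, jar from where it was at the start of the episode above 0.025 m).
It also fails if it takes over 69 s, if anything falls off the work surface, if the arm or the gripper's body presses on something with over 40 N, if the wrist force passes 120 N, or if a joint passes its speed limit or range.

## Robot

A 6-joint arm with a two-finger parallel gripper is mounted at the origin on the work surface. World frame = base frame: x ahead of the robot, y to its left, z up, the work surface at z = 0. Lengths are in m, angles in rad, forces in N, time in s.
With the tool pointing down it reaches from about 0.375 to 0.9 m from the base axis. Payload 3.1 kg.
Tool frame: the origin (TCP) lies midway between the tips of the shut fingers; the grasp point (between the pads) lies 19 mm behind it; z points along the fingers, y is the line along which they close (so a half turn about z gives the same grasp; the last joint's range is limited). The gripper opens to 87 mm and grips with 3 to 60 N. Pads are 19 mm wide; open, the fingers measure 117 mm over their backs; the gripper's body (75 mm by 190 mm) begins 51 mm behind the grasp point.
Start: joints at [-1.464, 0.527, 1.433, -0, 1.181, -0.178], TCP at [0.176, -0.6, 0.223] pointing down, gripper open.
Joint ranges: [-3.08, 3.08], [-0.75, 2.2], [0.22, 2.44], [-1.43, 4.57], [0, 2.65], [-2.85, 2.85]. Speed limits (rad/s): [2.79, 2.79, 3.14, 3.14, 3.14, 3.14].

## Interface

Orientations are given as a unit quaternion [x, y, z, w].
In Python, from rig import robot gives the robot as it stands.
- The arm moves only by the shell command python3 -m jog 'ROWS' [FORCE]. ROWS is a JSON object of lists of equal length, an entry for each row: "dp": the shift along the tool's x, y, z in mm, a list of three; "delta_rot": the turn, a rotation vector about the tool's x, y, z in rad, a list of three; "gripper": the opening, from -1 (shut) to 1 (fully open). A call has 1 to 12 rows; each row is the pose to reach, as a shift and turn from the pose commanded when the call began, along the tool's axes at that moment; what a row does not reach only later rows make up. A row lasts 1/10 s, in which the tool goes at most 50 mm and 8.59 degrees, less where a joint would pass 70% of its speed; a pose out of reach is approached as far as the arm can. A call with a gripper value outside its range is refused whole. The fingers move at their own pace and stop on an object; FORCE is the grip in N (left out, the last holds). Time passes only in rows, so rows that repeat a pose let the fingers close. It gives the time, the measured TCP pose, the force, the opening and the grip force at its end, in the units of the state.
- robot.get_obs(): the state, without advancing time (a new reading comes with each control period).
- robot.camera(name): name is "scene" or "top" or "wrist"; returns the picture (400x640x3 uint8, red, green, blue); there is no depth.
- robot.camera_model(name): a dict with "fx", "fy", "cx", "cy" (pixels), "xyz" and "orientation" of the camera in the world; the wrist camera has in their place "T_tool_cam" (4x4, takes a point from camera to tool coordinates, whose origin is the TCP and whose axes are the flange's). Camera axes: x right, y down, z forward; pixel columns grow to the right and rows downward; lengths in m; the calibration is good to about 2 mm. A picture is of the moment at which its call begins: read the wrist's pose just before it. camera_model takes no time and is no camera call.
- robot.hand_in(): hands the job in; it is judged then, once.
Trained networks look in the newest picture that a camera, given by its name, has taken for a name from the list of things; names that differ only in an ending like _2 or _b are one class to them, and where a whole thing is asked for, a point or a joint stands for the part that bears it (a point fixed in the world has none). Each returns a list of dicts, best first, with "score" (0 to 1); they miss things now and then, are a little off and sometimes report something else, mostly with a low value. They report only what shows in the picture. A call takes as long as a camera call. They do not tell look-alikes from the thing itself.
- robot.search_frame(name, camera): "rect" ([left, top, right, bottom] in pixels, round what is visible of it).
The state is a dict: "time": time; "q": joint angles; "joint_velocities": joint speeds; "joint_torque": joint torques, N m; "position": TCP position; "tool_rot": TCP orientation; "ft_force": force on the tool from outside, world axes, zero at the start; "moment": the same for the moment, N m; "grip_width": finger opening in m; "grip_force": force on a finger pad.
Only numpy, scipy, OpenCV 4.12 (cv2) and the standard library are available. Lean on these libraries where they do the work, as an engineer would, in place of code of your own. Each camera call takes 0.05 s, during which the arm holds its last target. There are 200 camera calls.

## Working session

There is one attempt and no reset: what is moved stays moved. The work goes in short steps, Python scripts to look and compute and a shell command to move; the robot and the scene stay as the last step left them, time stands still between calls to the robot, and variables do not carry over. Pictures are saved under pics/ and viewed, at most 10 in all, crops included, and the job is handed in when it is done.

```bash
mkdir -p pics; ls; python3 - <<'E'
from rig import robot
import cv2,numpy as np
for n in("scene","top"):
    im=robot.camera(n); cv2.imwrite(f"pics/{n}0.png",im[...,::-1])
    print(robot.camera_model(n))
    for t in("plate","jig","jaw_face"):
        print(n,t,[(np.round(d['rect']),round(d['score'],2)) for d in robot.search_frame(t,n)])
print(robot.camera_model("wrist")); o=robot.get_obs(); print(o)
E
```

```text
pics
{'fx': 420.83285133429007, 'fy': 420.83285133429007, 'cx': 313.68617628560503, 'cy': 203.9104699615836, 'xyz': array([1.22370255, 0.0435603 , 1.08981138]), 'orientation': array([ 0.66139678,  0.69308013, -0.21322347, -0.19165067])}
scene plate [(array([336., 145., 378., 181.]), 0.94), (array([260., 142., 306., 177.]), 0.92)]
scene jig [(array([232., 212., 379., 263.]), 0.81)]
scene jaw_face [(array([246., 210., 288., 250.]), 0.73)]
{'fx': 504.2709485022651, 'fy': 504.2709485022651, 'cx': 318.9211798939362, 'cy': 202.93348994102442, 'xyz': array([ 0.45561493, -0.00174666,  1.64313954]), 'orientation': array([-0.69742117,  0.71610236, -0.02347691,  0.01581003])}
top plate [(array([329., 246., 377., 282.]), 0.68), (array([256., 246., 301., 287.]), 0.61)]
top jig [(array([253., 156., 385., 193.]), 0.67), (array([408., 225., 464., 300.]), 0.21)]
top jaw_face [(array([338., 162., 369., 191.]), 0.65), (array([297., 193., 334., 223.]), 0.21)]
{'fx': 278.67319437572354, 'fy': 278.67319437572354, 'cx': 316.999241532939, 'cy': 198.35274315335096, 'T_tool_cam': array([[ 1.16056693e-03, -9.5
[... 342 characters left out ...]
46349318e+00,  5.27668266e-01,  1.43289290e+00, -1.33554325e-05,
        1.18140998e+00, -1.78491977e-01]), 'joint_velocities': array([ 8.37277813e-05, -1.60143189e-03, -1.08862389e-03, -9.07122591e-04,
        1.47565460e-03, -6.94667917e-05]), 'joint_torque': array([ 5.57033018e-04, -4.39500904e+01, -1.76656526e+01,  6.32760138e-02,
        5.29926131e-02, -7.33127172e-05]), 'position': array([ 0.17621429, -0.59949733,  0.22238339]), 'tool_rot': array([ 9.89807126e-01,  1.42414246e-01,  5.61246032e-07, -1.89346308e-04]), 'ft_force': array([-0.06953646,  0.58954186,  0.21145861]), 'moment': array([ 0.01178059, -0.00535231, -0.01429858]), 'grip_force': 0.0, 'grip_width': 0.08705412073121445}
```

```bash
python3 - <<'E'
import cv2
a=cv2.imread("pics/top0.png")[130:310,210:480]
b=cv2.resize(a,None,fx=2.9,fy=2.9,interpolation=cv2.INTER_CUBIC); cv2.imwrite("pics/topc.png",b)
a=cv2.imread("pics/scene0.png")[110:300,190:440]
b=cv2.resize(a,None,fx=3,fy=3,interpolation=cv2.INTER_CUBIC); cv2.imwrite("pics/scenec.png",b)
E
```

```text
(no output)
```

View pics/topc.png

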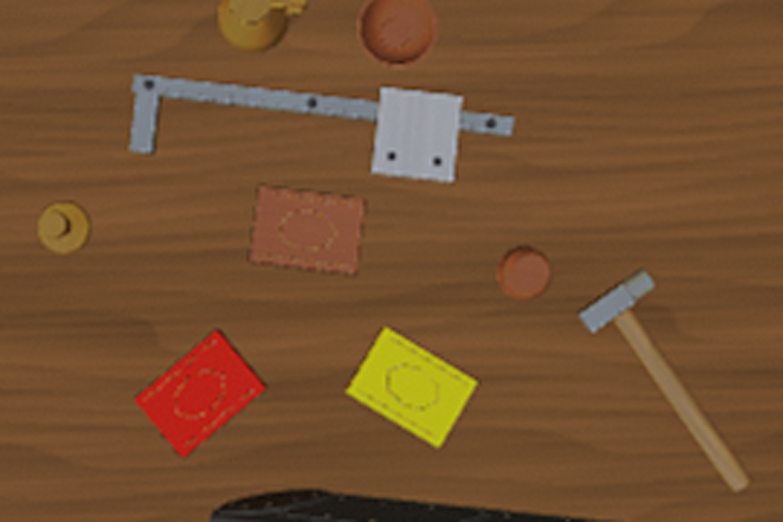

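View pics/scenec.png

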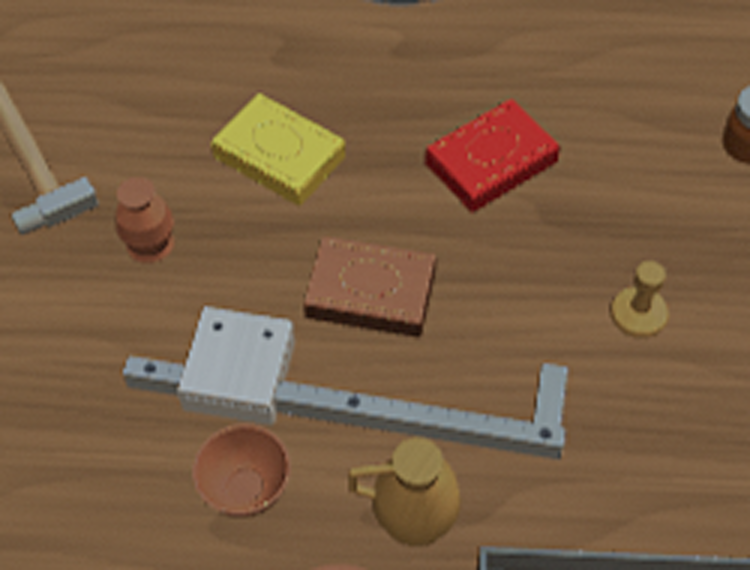

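Three plate-shaped blocks show in the top picture: red at (279,266), yellow at (352,263) and copper-faced at (316,209). The copper one at (316,209) is the plate. The enlarged crops confirm its copper face and dark-wood sides. The networks named only the other two. I'll fit the plate, jig and jaw by silhouette.

```bash
cat > h.py <<'E'
import cv2,numpy as np
from scipy.spatial.transform import Rotation as R
from scipy.optimize import minimize
from rig import robot
S=4
def proj(P,m):
    c=(np.asarray(P)-m["xyz"])@R.from_quat(m["orientation"]).as_matrix()
    return np.c_[m["fx"]*c[:,0]/c[:,2]+m["cx"],m["fy"]*c[:,1]/c[:,2]+m["cy"]]
def box(x0,x1,y0,y1,z0,z1): return np.array([[x,y,z] for x in(x0,x1) for y in(y0,y1) for z in(z0,z1)],float)
def place(B,p):
    c,s=np.cos(p[2]),np.sin(p[2]); return np.c_[p[0]+c*B[:,0]-s*B[:,1],p[1]+s*B[:,0]+c*B[:,1],B[:,2]]
def jigboxes(p,jaw=True):
    b=[box(0,.02,-.225,.2,0,.03),box(-.065,.02,.17,.2,0,.03)]
    if jaw: b.append(box(-.06,.035,p[3]-.09,p[3],0,.044))
    return [place(x,p) for x in b]
def render(Bs,m,shape):
    im=np.zeros((shape[0]*S,shape[1]*S),np.uint8)
    for B in Bs:
        h=cv2.convexHull((proj(B,m)).astype(np.float32))[:,0]
        cv2.fillPoly(im,[np.round(((h+.5)*S-.5)*16).astype(np.int32)],255,shift=4)
    return cv2.GaussianBlur(cv2.resize(im,shape[::-1],interpolation=cv2.INTER_AREA),(0,0),1).astype(float)/255
def fit(mask,gen,m,p0,step):
    t=cv2.GaussianBlur(mask.astype(np.float32),(0,0),1)
    f=lambda p:((render(gen(p),m,mask.shape)-t)**2).sum()
    for k in(1,.3,.1):
        sim=np.vstack([p0]+[np.array(p0)+k*np.eye(len(p0))[i]*step[i] for i in range(len(p0))])
        r=minimize(f,p0,method="Nelder-Mead",options=dict(initial_simplex=sim,maxiter=300)); p0=r.x
    return r.x,r.fun,mask.sum()
def grow(m,seed,r):  # keep mask comps in a rectangle
    o=np.zeros_like(m); y0,y1,x0,x1=r; o[y0:y1,x0:x1]=m[y0:y1,x0:x1]; return o
plateB=box(-.0425,.0425,-.06,.06,.03,.03)
def rel(p,j):
    d=np.array(p[:2])-j[:2]; c,s=np.cos(j[2]),np.sin(j[2])
    return np.r_[c*d[0]+s*d[1],-s*d[0]+c*d[1],p[2]-j[2]]
def world(x,y,j): 
    c,s=np.cos(j[2]),np.sin(j[2]); return np.r_[j[0]+c*x-s*y,j[1]+s*x+c*y]
def go(xyz,yaw):
    """dp mm and rotvec from present measured pose to tool-down pose with tool x at yaw"""
    o=robot.get_obs(); r=R.from_quat(o["tool_rot"])
    t=R.from_matrix(np.c_[[np.cos(yaw),np.sin(yaw),0],[np.sin(yaw),-np.cos(yaw),0],[0,0,-1.]])
    return np.round(r.inv().apply(np.array(xyz)-o["position"])*1000,1),np.round((r.inv()*t).as_rotvec(),3)
E
cat > see.py <<'E'
from h import *
import sys
im=robot.camera("top"); m=robot.camera_model("top")
cv2.imwrite(f"pics/{sys.argv[1]}.png",im[...,::-1])
hsv=cv2.cvtColor(im,cv2.COLOR_RGB2HSV).astype(int); H,Sa,V=[hsv[...,i] for i in range(3)]
g=grow((Sa<75)&(V>90),0,(145,200,245,400))
j,e,n=fit(g,jigboxes,m,[.575,-.01,-.11,-.07],[.02,.02,.05,.02]); print("jig",j.round(4),e,n)
np.save("jig.npy",j)
rect=(145,232,255,372)
g=grow(((H<9)|(H>174))&(Sa>80)&(V>90),0,rect)
n_,l,s,c=cv2.connectedComponentsWithStats(g.astype(np.uint8)); k=1+s[1:,4].argmax(); g=l==k
c0=c[k]; z=1.613; p0=[.43+(215-c0[1])/313,(318-c0[0])/313,-.08]
p,e,n=fit(g,lambda p:[place(plateB,p)],m,p0,[.02,.02,.1]); print("plate",p.round(4),e,n,"rel",rel(p,j).round(4))
np.save("plate.npy",p)
E
python3 see.py top1; python3 - <<'E'
import cv2;a=cv2.imread("pics/top1.png");h=cv2.cvtColor(a,cv2.COLOR_BGR2HSV);print(h[209,316],h[205,300],h[204,380-50],h[160,290],h[175,350],h[220,316-40])
E
```

```text
jig [ 0.6583 -0.0174 -0.1419 -0.0737] 34.13133467245301 1716
plate [ 0.48   -0.0224 -0.0603] 934.0180222764241 3 rel [-0.1758 -0.0302  0.0815]
[  9 148 138] [  9 145 139] [  9 149 140] [105  37 151] [110  14 161] [ 14 156 108]
```

```bash
sed -i 's/((H<9)|(H>174))&(Sa>80)&(V>90)/((H<12)|(H>174))\&(Sa>80)\&(V>115)/; s/p0=\[.43+/p0=[.5+/' see.py; python3 see.py top2; python3 - <<'E'
from h import *
for n in("top",):
    m=robot.camera_model(n); j=np.load("jig.npy");p=np.load("plate.npy")
    a=cv2.imread("pics/top2.png"); a=cv2.resize(a,None,fx=4,fy=4,interpolation=cv2.INTER_CUBIC)
    for B in jigboxes(j)+[place(plateB,p)]:
        h=cv2.convexHull(proj(B,m).astype(np.float32)); cv2.polylines(a,[np.round(h*4+1.5).astype(int)],True,(0,255,0),1)
    cv2.imwrite("pics/ov.png",a[560:1000,960:1640])
E
```

```text
jig [ 0.6582 -0.0168 -0.1381 -0.0743] 34.336146287120826 1717
plate [ 0.5269 -0.0092 -0.1464] 43.71777243536345 840 rel [-0.1311 -0.0105 -0.0082]
```

View pics/ov.png

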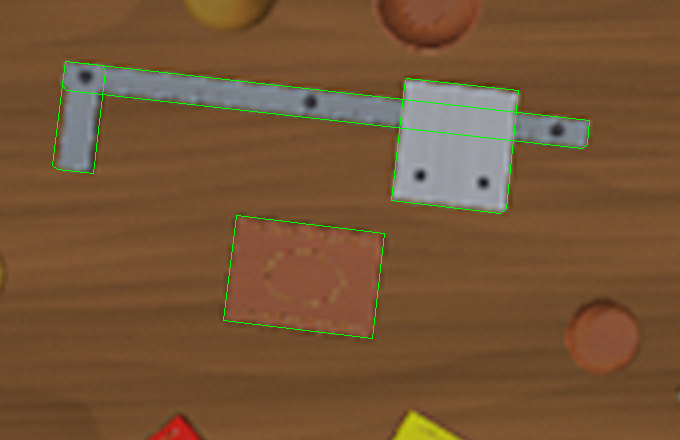

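```bash
python3 - <<'E'
from h import *
j=np.load("jig.npy")
w=world(-.131,-.094,j); print(w,go([*w,.2],np.pi/2+j[2]))
E
```

```text
[ 0.51550424 -0.09189589] (array([ 468.6, -391.4,   22.6]), array([-0.   , -0.   , -1.147]))
```

```bash
python3 -m jog '{"dp":[[40,-33,2],[80,-66,4],[120,-99,6],[160,-132,8],[200,-165,10],[240,-198,12],[280,-231,14],[320,-264,16],[360,-300,18],[400,-334,20],[435,-363,22],[468.6,-391.4,22.6]],"delta_rot":[[0,0,-0.1],[0,0,-0.2],[0,0,-0.3],[0,0,-0.4],[0,0,-0.5],[0,0,-0.6],[0,0,-0.7],[0,0,-0.8],[0,0,-0.9],[0,0,-1.0],[0,0,-1.1],[0,0,-1.147]],"gripper":[0.15,0.15,0.15,0.15,0.15,0.15,0.15,0.15,0.15,0.15,0.15,0.15]}' 20; python3 - <<'E'
from h import *
j=np.load("jig.npy")
w=world(-.131,-.094,j); print(go([*w,.014],np.pi/2+j[2]))
im=robot.camera("wrist"); cv2.imwrite("pics/w1.png",im[...,::-1])
E
```

```text
time: 1.7
position: [0.5104, -0.0993, 0.2004]
tool_rot: [0.753, 0.658, 0.0, 0.0]
ft_force: [0.2, -0.6, -0.5]
grip_width: 0.0496
grip_force: 0.0
(array([  8.1,   3.9, 186.4]), array([0.001, 0.   , 0.003]))
```

View pics/w1.png

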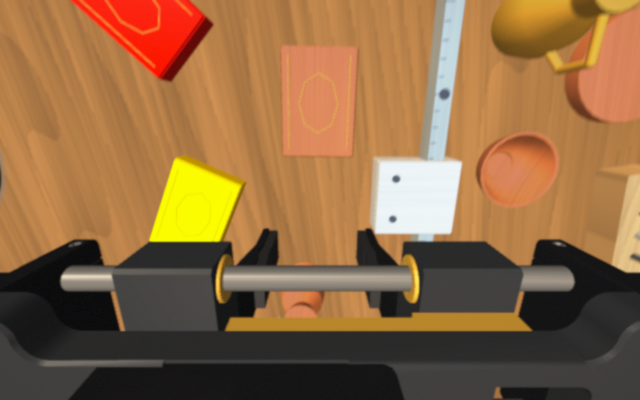

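The wrist view shows the copper plate at about (318,100), centred ahead of the fingers, with the jaw at (415,195). I'll cross-check the fit by projecting it into this view.

```bash
python3 - <<'E'
from h import *
j=np.load("jig.npy");p=np.load("plate.npy")
o=robot.get_obs(); m=robot.camera_model("wrist"); T=m["T_tool_cam"]
r=R.from_quat(o["tool_rot"]); m["xyz"]=o["position"]+r.apply(T[:3,3]); m["orientation"]=(r*R.from_matrix(T[:3,:3])).as_quat()
im=cv2.imread("pics/w1.png"); h=cv2.cvtColor(im,cv2.COLOR_BGR2HSV); print(h[60,300],h[100,260])
def pix(u,z):
    d=r.apply(T[:3,:3]@np.array([(u[0]-m["cx"])/m["fx"],(u[1]-m["cy"])/m["fy"],1])); k=(z-m["xyz"][2])/d[2]; return m["xyz"]+k*d
for u in [(282,45),(357,45),(353,156),(282,155)]: print(u,rel([*pix(u,.03)[:2],0],j)[:2].round(4))
for u in [(373,157),(461,158),(454,234),(372,234)]: print(u,rel([*pix(u,.044)[:2],0],j)[:2].round(4))
print(proj(place(plateB,p),m).round())
E
```

```text
[ 10 147 219] [ 15 153 195]
(282, 45) [-0.1708  0.0555]
(357, 45) [-0.0904  0.0563]
(353, 156) [-0.0893 -0.0626]
(282, 155) [-0.174  -0.0621]
(373, 157) [-0.0682 -0.0616]
(461, 158) [ 0.033  -0.0619]
(454, 234) [ 0.0391 -0.1565]
(372, 234) [-0.0631 -0.1572]
[[282. 162.]
 [282. 162.]
 [280.  51.]
 [280.  51.]
 [353. 163.]
 [353. 163.]
 [359.  52.]
 [359.  52.]]
```

```bash
python3 -m jog '{"dp":[[0,0,50],[0,0,100],[0,0,145],[0,0,175],[0,0,186],[0,0,186],[0,0,186]],"delta_rot":[[0,0,0],[0,0,0],[0,0,0],[0,0,0],[0,0,0],[0,0,0],[0,0,0]],"gripper":[0.15,0.15,0.15,0.15,0.15,0.15,0.15]}'; python3 - <<'E'
from h import *
j=np.load("jig.npy"); o=robot.get_obs()
print(rel([*o["position"][:2],0],j)[:2],o["position"][2]); w=world(-.131,.01,j); print(go([*w,.014],np.pi/2+j[2]))
E
```

```text
time: 2.45
position: [0.5103, -0.1017, 0.0152]
tool_rot: [0.754, 0.657, 0.0, 0.001]
ft_force: [0.9, -0.1, 0.2]
grip_width: 0.0502
grip_force: 0.0
[-0.13476538 -0.10444104] 0.015215953814277525
(array([114.4,   3.7,   1.2]), array([ 0.002,  0.001, -0.   ]))
```

```bash
python3 -m jog '{"dp":[[10,3.7,1],[20,3.7,1],[30,3.7,1],[40,3.7,1],[50,3.7,1],[60,3.7,1],[70,3.7,1],[80,3.7,1],[90,3.7,1],[100,3.7,1],[106,3.7,1],[110,3.7,1]],"delta_rot":[[0,0,0],[0,0,0],[0,0,0],[0,0,0],[0,0,0],[0,0,0],[0,0,0],[0,0,0],[0,0,0],[0,0,0],[0,0,0],[0,0,0]],"gripper":[0.15,0.15,0.15,0.15,0.15,0.15,0.15,0.15,0.15,0.15,0.15,0.15]}'
python3 -m jog '{"dp":[[5,0,0],[8,0,0],[11,0,0],[13,0,0],[0,0,0],[-25,0,0],[-25,0,-45],[-25,0,-90],[-25,0,-130]],"delta_rot":[[0,0,0],[0,0,0],[0,0,0],[0,0,0],[0,0,0],[0,0,0],[0,0,0],[0,0,0],[0,0,0]],"gripper":[0.15,0.15,0.15,0.15,0.15,0.15,0.15,0.15,0.15]}'
```

```text
time: 3.65
position: [0.5281, 0.008, 0.0131]
tool_rot: [0.754, 0.657, -0.0, -0.0]
ft_force: [-0.1, -1.9, 1.6]
grip_width: 0.05
grip_force: 1.1
time: 4.55
position: [0.5243, -0.0185, 0.1443]
tool_rot: [0.755, 0.656, -0.0, -0.001]
ft_force: [0.8, 0.3, -0.4]
grip_width: 0.0503
grip_force: 0.0
```

```bash
python3 - <<'E'
from h import *
j=np.load("jig.npy")
print(go([*world(-.212,.088,j),.145],j[2]))
E
```

```text
(array([107.9, -79.8,  -0.6]), array([-1.000e-03,  0.000e+00,  1.569e+00]))
```

```bash
python3 -m jog '{"dp":[[10,-8,0],[20,-16,0],[30,-24,0],[40,-32,0],[50,-40,0],[60,-48,0],[70,-56,0],[80,-64,0],[90,-72,0],[100,-78,0],[108,-80,0],[108,-80,0]],"delta_rot":[[0,0,0.14],[0,0,0.28],[0,0,0.42],[0,0,0.56],[0,0,0.7],[0,0,0.84],[0,0,0.98],[0,0,1.12],[0,0,1.26],[0,0,1.4],[0,0,1.54],[0,0,1.569]],"gripper":[1,1,1,1,1,1,1,1,1,1,1,1]}'
python3 -m jog '{"dp":[[0,0,0],[0,0,0]],"delta_rot":[[0,0,0],[0,0,0]],"gripper":[1,1]}'
cat > wr.py <<'E'
import sys
from h import *
def wcam():
    o=robot.get_obs(); m=robot.camera_model("wrist"); T=m["T_tool_cam"]; r=R.from_quat(o["tool_rot"])
    m["xyz"]=o["position"]+r.apply(T[:3,3]); m["orientation"]=(r*R.from_matrix(T[:3,:3])).as_quat()
    return m,robot.camera("wrist")
if __name__=="__main__":
    j=np.load("jig.npy"); m,im=wcam(); a=np.ascontiguousarray(im[...,::-1])
    q=[float(v) for v in sys.argv[2:]] # expected plate rel x y yaw, jaw y
    w=world(q[0],q[1],j); jj=np.r_[j[:3],q[3]]
    for B in jigboxes(jj)+[place(plateB,[*w,q[2]+j[2]])]:
        cv2.polylines(a,[np.round(cv2.convexHull(proj(B,m).astype(np.float32))).astype(int)],True,(0,255,0),1)
    cv2.imwrite(f"pics/{sys.argv[1]}.png",a)
E
python3 wr.py w2 -.131 .09 0 -.0743; python3 see.py top3; python3 -c "
from h import *
j=np.load('jig.npy');print(go([*world(-.212,.088,j),.014],j[2]))"
```

```text
time: 5.75
position: [0.4598, 0.1006, 0.1431]
tool_rot: [0.998, -0.068, -0.0, -0.0]
ft_force: [0.1, 0.0, 0.1]
grip_width: 0.0869
grip_force: 0.0
time: 5.95
position: [0.4606, 0.0999, 0.1432]
tool_rot: [0.998, -0.067, 0.0, 0.0]
ft_force: [0.6, -0.6, -0.6]
grip_width: 0.0868
grip_force: 0.0
jig [ 0.6583 -0.0173 -0.1417 -0.0744] 33.63326447979732 1718
plate [ 0.5431  0.0932 -0.1075] 213.60685249279274 632 rel [-0.1296  0.0931  0.0342]
(array([  0.3,   0.2, 129.2]), array([ 0.   , -0.   ,  0.006]))
```

View pics/w2.png

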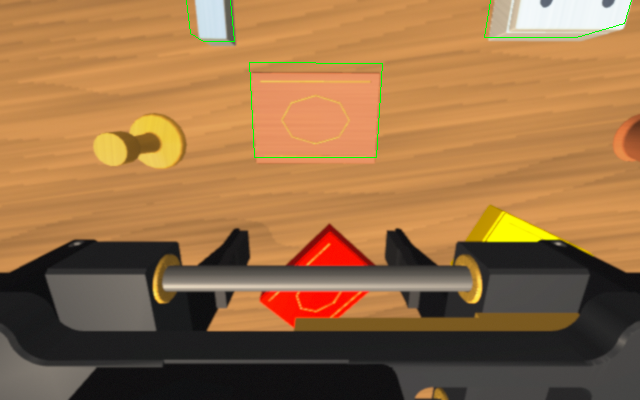

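```bash
python3 - <<'E'
from h import *
from wr import wcam
j=np.load("jig.npy"); j[2]=-.14; np.save("jig.npy",j)
m,_=wcam(); 
def pix(u,z):
    d=R.from_quat(m["orientation"]).apply([(u[0]-m["cx"])/m["fx"],(u[1]-m["cy"])/m["fy"],1]); return rel([*(m["xyz"]+(z-m["xyz"][2])/d[2]*d)[:2],0],j)[:2].round(4)
for n,u,z in[("red",(329,225),.03),("redR",(375,264),.03),("redL",(262,297),.03),("yel",(490,207),.03),("plate",(248,160),.03),("plate",(377,160),.03),("pt",(251,72),.03),("pt",(381,72),.03),("candle",(157,168),0),("stop",(200,43),.03)]: print(n,pix(u,z))
E
```

```text
red [-0.2459  0.0753]
redR [-0.2923  0.0233]
redL [-0.3358  0.1511]
yel [-0.2249 -0.0923]
plate [-0.177   0.1568]
plate [-0.1764  0.0289]
pt [-0.0968  0.1488]
pt [-0.0962  0.0307]
candle [-0.1912  0.2656]
stop [-0.0735  0.1924]
```

```bash
python3 -m jog '{"dp":[[0,0,45],[0,0,90],[0,0,118],[0,0,129],[0,0,129],[0,0,129]],"delta_rot":[[0,0,0],[0,0,0],[0,0,0],[0,0,0],[0,0,0],[0,0,0]],"gripper":[1,1,1,1,1,1]}'
python3 -m jog '{"dp":[[10,0,0],[20,0,0],[30,0,0],[40,0,0],[50,0,0],[60,0,0],[70,0,0],[80,0,0],[90,0,0],[97,0,0],[102,0,0],[106,0,0]],"delta_rot":[[0,0,0],[0,0,0],[0,0,0],[0,0,0],[0,0,0],[0,0,0],[0,0,0],[0,0,0],[0,0,0],[0,0,0],[0,0,0],[0,0,0]],"gripper":[1,1,1,1,1,1,1,1,1,1,1,1]}'
python3 -c "
from h import *
j=np.load('jig.npy');o=robot.get_obs();print(rel([*o['position'][:2],0],j))"
python3 wr.py w3 -.0545 .09 0 -.0743
```

```text
time: 6.7
position: [0.4611, 0.1004, 0.0149]
tool_rot: [0.998, -0.068, 0.001, -0.0]
ft_force: [0.3, 0.3, 0.6]
grip_width: 0.0869
grip_force: 0.0
time: 7.9
position: [0.5654, 0.0861, 0.0141]
tool_rot: [0.998, -0.068, -0.0, -0.0]
ft_force: [-1.8, -0.1, 0.8]
grip_width: 0.0872
grip_force: 1.2
[-0.1063717   0.08941508  0.14      ]
```

View pics/w3.png

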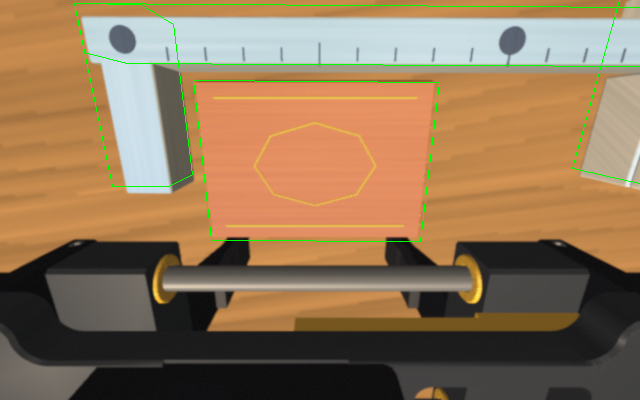

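The plate (195–438, 82–240) is square and about 8 mm short of the fence. I'll press on gently.

```bash
python3 -m jog '{"dp":[[2,0,0],[4,0,0],[5,0,0],[6,0,0],[7,0,0],[7,0,0]],"delta_rot":[[0,0,0],[0,0,0],[0,0,0],[0,0,0],[0,0,0],[0,0,0]],"gripper":[1,1,1,1,1,1]}'
python3 -m jog '{"dp":[[1,0,0],[2,0,0],[2,0,0]],"delta_rot":[[0,0,0],[0,0,0],[0,0,0]],"gripper":[1,1,1]}'
```

```text
time: 8.55
position: [0.5719, 0.0852, 0.0141]
tool_rot: [0.998, -0.068, -0.001, -0.0]
ft_force: [-3.1, 0.0, 1.4]
grip_width: 0.0871
grip_force: 1.3
time: 8.85
position: [0.5719, 0.0852, 0.0141]
tool_rot: [0.998, -0.068, -0.003, -0.0]
ft_force: [-5.7, 1.4, 4.4]
grip_width: 0.0868
grip_force: 3.0
```

```bash
python3 -m jog '{"dp":[[2,0,0],[4,0,0],[4,0,0]],"delta_rot":[[0,0,0],[0,0,0],[0,0,0]],"gripper":[1,1,1]}'
python3 -c "
from h import *
o=robot.get_obs();j=np.load('jig.npy');print(rel([*o['position'][:2],0],j),R.from_quat(o['tool_rot']).as_matrix()[:,0])"; python3 wr.py w4 -.0475 .09 0 -.0743
python3 -m jog '{"dp":[[-4,0,0],[-24,0,0],[-30,0,-40],[-30,0,-90],[-30,0,-130],[-30,0,-130]],"delta_rot":[[0,0,0],[0,0,0],[0,0,0],[0,0,0],[0,0,0],[0,0,0]],"gripper":[1,1,-1,-1,-1,-1]}'
python3 -c "
from h import *
j=np.load('jig.npy');print(j,go([*world(-.03,-.20,j),.144],j[2]))"
```

```text
time: 9.15
position: [0.5719, 0.0852, 0.0138]
tool_rot: [0.998, -0.068, -0.007, -0.0]
ft_force: [-10.5, 2.0, 7.5]
grip_width: 0.0868
grip_force: 5.7
[-0.09985208  0.08948264  0.14      ] [ 0.9906374  -0.13585694 -0.01343272]
time: 9.8
position: [0.5549, 0.0881, 0.1505]
tool_rot: [0.998, -0.068, 0.009, -0.0]
ft_force: [0.8, 0.6, -0.3]
grip_width: 0.0627
grip_force: 0.0
[ 0.65829882 -0.01732915 -0.14       -0.07437512] (array([ 85.8, 290.4,   7.6]), array([-0.002, -0.017,  0.004]))
```

View pics/w4.png

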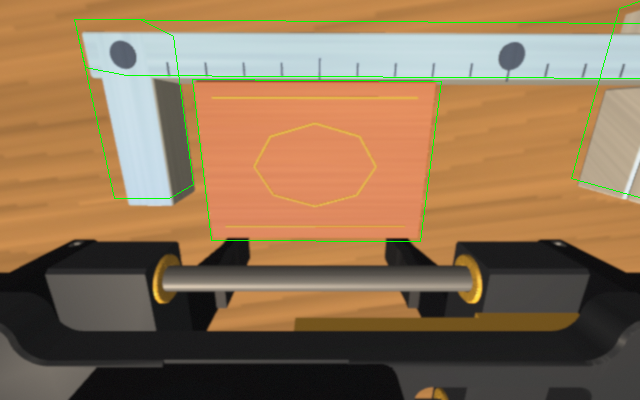

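Plate is flush on the fence along its whole side. The true fence lies about 5 mm nearer than the top fit. Next is the jaw's tail.

```bash
python3 -m jog '{"dp":[[14,42,0],[28,84,0],[42,126,0],[56,168,0],[68,210,0],[78,252,0],[81,290,0],[81,295,0],[81,295,0],[81,295,0]],"delta_rot":[[0,0,0],[0,0,0],[0,0,0],[0,0,0],[0,0,0],[0,0,0],[0,0,0],[0,0,0],[0,0,0],[0,0,0]],"gripper":[-1,-1,-1,-1,-1,-1,-1,-1,-1,-1]}'
python3 - <<'E'
from h import *
j=np.load('jig.npy'); j[:2]=world(-.005,0,j); np.save("jig.npy",j)
o=robot.get_obs(); print(rel([*o['position'][:2],0],j)); print(go([*world(-.03,-.20,j),.018],j[2]))
E
python3 wr.py w5 -.0425 .09 0 -.0743
```

```text
time: 10.8
position: [0.5886, -0.214, 0.1436]
tool_rot: [0.998, -0.068, -0.0, -0.0]
ft_force: [-0.0, -0.5, 0.0]
grip_width: 0.0006
grip_force: 0.0
[-0.0365753 -0.2044237  0.14     ]
(array([  6.7,  -4.3, 125.6]), array([-0.001,  0.001,  0.004]))
```

View pics/w5.png

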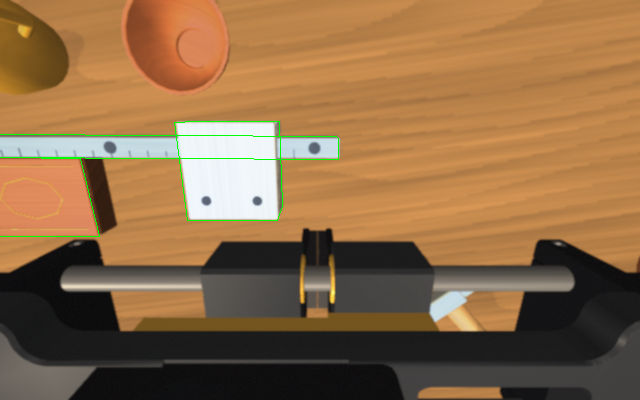

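```bash
python3 -m jog '{"dp":[[0,0,45],[0,0,90],[0,0,118],[0,0,125],[0,0,125]],"delta_rot":[[0,0,0],[0,0,0],[0,0,0],[0,0,0],[0,0,0]],"gripper":[-1,-1,-1,-1,-1]}'
python3 -m jog '{"dp":[[0,-10,0],[0,-20,0],[0,-30,0],[0,-40,0],[0,-50,0],[0,-60,0],[0,-70,0],[0,-80,0],[0,-90,0],[0,-100,0],[0,-107,0],[0,-112,0]],"delta_rot":[[0,0,0],[0,0,0],[0,0,0],[0,0,0],[0,0,0],[0,0,0],[0,0,0],[0,0,0],[0,0,0],[0,0,0],[0,0,0],[0,0,0]],"gripper":[-1,-1,-1,-1,-1,-1,-1,-1,-1,-1,-1,-1]}'
```

```text
time: 11.35
position: [0.5884, -0.2132, 0.0183]
tool_rot: [0.998, -0.067, -0.001, -0.001]
ft_force: [-0.1, 0.1, 0.5]
grip_width: 0.0005
grip_force: 0.0
time: 12.55
position: [0.604, -0.103, 0.019]
tool_rot: [0.998, -0.068, -0.0, -0.0]
ft_force: [1.7, -2.2, 1.1]
grip_width: 0.0003
grip_force: 1.2
```

```bash
python3 -m jog '{"dp":[[0,-5,0],[0,-10,0],[0,-15,0],[0,-20,0],[0,-24,0],[0,-28,0],[0,-30,0],[0,-32,0],[0,-34,0],[0,-34,0]],"delta_rot":[[0,0,0],[0,0,0],[0,0,0],[0,0,0],[0,0,0],[0,0,0],[0,0,0],[0,0,0],[0,0,0],[0,0,0]],"gripper":[-1,-1,-1,-1,-1,-1,-1,-1,-1,-1]}'
python3 - <<'E'
from h import *
j=np.load('jig.npy'); o=robot.get_obs(); print(rel([*o['position'][:2],0],j))
E
```

```text
time: 13.55
position: [0.6084, -0.0699, 0.0191]
tool_rot: [0.998, -0.068, -0.0, -0.0]
ft_force: [1.1, -1.8, -0.4]
grip_width: 0.0004
grip_force: 1.0
[-0.03703296 -0.05899599  0.14      ]
```

```bash
python3 -m jog '{"dp":[[0,-1,0],[0,-2,0],[0,-3,0],[0,-4,0],[0,-4,0]],"delta_rot":[[0,0,0],[0,0,0],[0,0,0],[0,0,0],[0,0,0]],"gripper":[-1,-1,-1,-1,-1]}'
python3 -m jog '{"dp":[[0,-1,0],[0,-2,0],[0,-3,0],[0,-4,0],[0,-4,0]],"delta_rot":[[0,0,0],[0,0,0],[0,0,0],[0,0,0],[0,0,0]],"gripper":[-1,-1,-1,-1,-1]}'
python3 wr.py w6 -.0425 .11 0 .05; python3 - <<'E'
from h import *
j=np.load('jig.npy'); o=robot.get_obs(); print(rel([*o['position'][:2],0],j))
E
```

```text
time: 14.05
position: [0.609, -0.066, 0.0192]
tool_rot: [0.998, -0.068, -0.0, -0.0]
ft_force: [0.8, -3.4, -0.7]
grip_width: 0.0005
grip_force: 1.3
time: 14.55
position: [0.6096, -0.0622, 0.0192]
tool_rot: [0.998, -0.068, -0.0, 0.0]
ft_force: [0.1, -3.5, -1.3]
grip_width: 0.0003
grip_force: 1.6
[-0.0369717  -0.05127099  0.14      ]
```

View pics/w6.png

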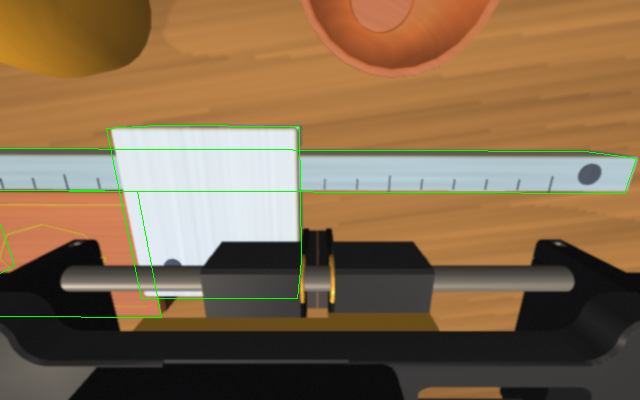

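The jaw (108–300, 128–298) is against the plate and moving it, at about 3.5 N. I'll keep going until the stop is felt.

```bash
python3 -m jog '{"dp":[[0,-1,0],[0,-2,0],[0,-3,0],[0,-3,0]],"delta_rot":[[0,0,0],[0,0,0],[0,0,0],[0,0,0]],"gripper":[-1,-1,-1,-1]}'
python3 -m jog '{"dp":[[0,-1,0],[0,-2,0],[0,-3,0],[0,-3,0]],"delta_rot":[[0,0,0],[0,0,0],[0,0,0],[0,0,0]],"gripper":[-1,-1,-1,-1]}'
```

```text
time: 15.0
position: [0.6097, -0.062, 0.0192]
tool_rot: [0.998, -0.067, -0.0, 0.002]
ft_force: [-1.1, -11.5, -1.9]
grip_width: 0.0003
grip_force: 5.8
time: 15.4
position: [0.6097, -0.0619, 0.0192]
tool_rot: [0.998, -0.067, -0.001, 0.004]
ft_force: [-4.9, -20.6, -1.2]
grip_width: 0.0002
grip_force: 10.0
```

```bash
python3 -m jog '{"dp":[[0,6,0],[0,30,0],[0,34,-45],[0,34,-90],[0,34,-125],[-25,10,-200],[-60,-40,-230],[-100,-90,-230],[-110,-140,-230],[-110,-150,-230],[-110,-150,-230],[-110,-150,-230]],"delta_rot":[[0,0,0],[0,0,0],[0,0,0],[0,0,0],[0,0,0],[0,0,0],[0,0,0],[0,0,0],[0,0,0],[0,0,0],[0,0,0],[0,0,0]],"gripper":[-1,-1,-1,-1,-1,-1,-1,-1,-1,-1,-1,-1]}'
python3 -m jog '{"dp":[[0,0,0],[0,0,0]],"delta_rot":[[0,0,0],[0,0,0]],"gripper":[-1,-1]}'
python3 - <<'E'
from h import *
j=np.load('jig.npy'); j[:2]=world(0,.004,j); np.save("jig.npy",j)
E
python3 wr.py w7 -.0425 .11 0 .05
```

```text
time: 16.6
position: [0.5205, 0.1097, 0.2494]
tool_rot: [0.998, -0.066, -0.0, -0.001]
ft_force: [0.1, -1.3, 0.1]
grip_width: 0.0004
grip_force: 0.0
time: 16.8
position: [0.5222, 0.106, 0.2487]
tool_rot: [0.998, -0.069, -0.0, 0.0]
ft_force: [-0.7, -0.1, -0.2]
grip_width: 0.0003
grip_force: 0.0
```

View pics/w7.png

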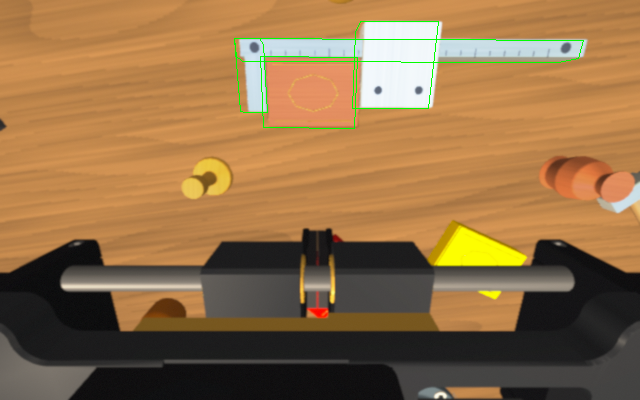

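Plate is in the corner with the jaw against its end. As a contact check I'll press the side lightly once more.

```bash
python3 -c "
from h import *
j=np.load('jig.npy');print(go([*world(-.125,.108,j),.014],j[2]))"
```

```text
(array([ 22.2,  -9. , 234.7]), array([0.   , 0.001, 0.002]))
```

```bash
python3 -m jog '{"dp":[[22,-9,0],[22,-9,45],[22,-9,90],[22,-9,135],[22,-9,180],[22,-9,215],[22,-9,234],[22,-9,234],[22,-9,234]],"delta_rot":[[0,0,0],[0,0,0],[0,0,0],[0,0,0],[0,0,0],[0,0,0],[0,0,0],[0,0,0],[0,0,0]],"gripper":[1,1,1,1,1,1,1,1,1]}'
python3 -m jog '{"dp":[[7,0,0],[14,0,0],[19,0,0],[23,0,0],[26,0,0],[28,0,0],[29,0,0],[29,0,0]],"delta_rot":[[0,0,0],[0,0,0],[0,0,0],[0,0,0],[0,0,0],[0,0,0],[0,0,0],[0,0,0]],"gripper":[1,1,1,1,1,1,1,1]}'; python3 -c "
from h import *
o=robot.get_obs();j=np.load('jig.npy');print(rel([*o['position'][:2],0],j))"
```

```text
time: 17.75
position: [0.5453, 0.1121, 0.0149]
tool_rot: [0.998, -0.069, -0.0, 0.0]
ft_force: [-0.8, -1.1, 0.6]
grip_width: 0.064
grip_force: 0.0
time: 18.55
position: [0.5735, 0.1092, 0.0151]
tool_rot: [0.998, -0.068, -0.0, 0.0]
ft_force: [0.8, 0.2, 0.2]
grip_width: 0.0871
grip_force: 0.0
[-0.09661749  0.10948826  0.14      ]
```

```bash
python3 -m jog '{"dp":[[1,0,0],[2,0,0],[3,0,0],[3,0,0]],"delta_rot":[[0,0,0],[0,0,0],[0,0,0],[0,0,0]],"gripper":[1,1,1,1]}'
python3 -m jog '{"dp":[[1,0,0],[2,0,0],[3,0,0],[3,0,0]],"delta_rot":[[0,0,0],[0,0,0],[0,0,0],[0,0,0]],"gripper":[1,1,1,1]}'; python3 -c "
from h import *
o=robot.get_obs();j=np.load('jig.npy');print(rel([*o['position'][:2],0],j))"
```

```text
time: 18.95
position: [0.5752, 0.109, 0.0151]
tool_rot: [0.998, -0.068, -0.001, -0.0]
ft_force: [-2.1, 0.2, 1.5]
grip_width: 0.087
grip_force: 1.4
time: 19.35
position: [0.5754, 0.1089, 0.0149]
tool_rot: [0.998, -0.069, -0.004, -0.0]
ft_force: [-7.4, 2.5, 5.1]
grip_width: 0.0868
grip_force: 3.9
[-0.09473079  0.10944101  0.14      ]
```

```bash
python3 -m jog '{"dp":[[-5,0,0],[-25,0,0],[-30,0,-45],[-30,0,-90],[-30,0,-140],[-60,30,-180],[-80,80,-180],[-100,130,-180],[-120,180,-180],[-140,220,-180],[-150,260,-180],[-150,300,-180]],"delta_rot":[[0,0,0],[0,0,0],[0,0,0],[0,0,0],[0,0,0],[0,0,0],[0,0,0],[0,0,0],[0,0,0],[0,0,0],[0,0,0],[0,0,0]],"gripper":[1,1,1,1,1,1,1,1,1,1,1,1]}'
python3 -m jog '{"dp":[[0,0,0],[0,0,0],[0,0,0]],"delta_rot":[[0,0,0],[0,0,0],[0,0,0]],"gripper":[1,1,1]}'
cp jig.npy jigw.npy; sed -i 's/-.11,-.07\],/-.11,.05],/' see.py; python3 see.py top9
```

```text
time: 20.55
position: [0.3887, -0.1704, 0.1956]
tool_rot: [0.998, -0.068, 0.001, 0.001]
ft_force: [1.1, -0.6, -0.2]
grip_width: 0.0872
grip_force: 0.0
time: 20.85
position: [0.3904, -0.168, 0.1952]
tool_rot: [0.998, -0.068, 0.0, 0.0]
ft_force: [0.4, 0.2, -1.1]
grip_width: 0.087
grip_force: 0.0
jig [ 0.6581 -0.0176 -0.1376  0.0502] 34.36256325445726 1714
plate [ 0.6304  0.0976 -0.1459] 57.65562083596039 801 rel [-0.0432  0.1103 -0.0084]
```

The independent top-camera fit has the plate at (-43.2, 110.3) mm and square within 0.008 rad, with the jaw face at y = +50.2 mm. That is all within tolerance and the arm is clear, so I'm handing in.

```bash
python3 -c "
from rig import robot
print(robot.hand_in())"
```

```text
the job is handed in; nothing more can be done
None
```

The job is handed in at about 21 s of the 69 s allowed: the plate sits flush in the jig corner at (-43.2, 110.3) mm by the final top-camera fit (home is -42.5, 110), the jaw rests against its free end, and the arm is clear; the hand-in returned no verdict.

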